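# Release the long vial from the dispenser

### The arm

A 6-joint arm with a two-finger parallel gripper is mounted at the origin on the work surface. World frame = base frame: x ahead of the robot, y to its left, z up, the work surface at z = 0. Lengths are in m, angles in rad, forces in N, time in s.
With the tool pointing down it reaches from about 0.15 to 0.775 m from the base axis. Payload 6.1 kg.
Tool frame: the origin (TCP) lies midway between the tips of the shut fingers; the grasp point (between the pads) lies 19 mm behind it (bot.grip_depth is the distance from the TCP to the grasp point, in m); z points along the fingers, y is the direction in which the jaws open and shut (so a half turn about z gives the same grasp; the last joint's range is limited). The gripper opens to 85 mm and grips with 20 to 120 N. Pads are 22 mm wide; open, the fingers measure 114 mm over their backs; the gripper's body (76 mm by 85 mm) begins 54 mm behind the grasp point. The pads swing forward as they close: fully open they stand 13 mm farther back than shut.
Start: joints at [-1.261, 0.126, -0.04, 1.405, 0, 1.571], TCP at [0.16, -0.5, 0.231] pointing down, gripper open.
Joint ranges: [-2.72, 2.72], [-0.95, 1.95], [-1.27, 1.35], [-1.78, 2.02], [-1.46, 1.47], [-3.14, 3.14]. Speed limits (rad/s): [2.39, 2.39, 3.01, 3.14, 3.14, 3.14].

### API

Orientations are given as [roll, pitch, yaw] about the fixed x, y, z axes, in that order (R = Rz(yaw) Ry(pitch) Rx(roll)).
In Python, from bench import status, viewer, bot gives the robot as it stands.
- The arm moves only by the tool play_rows, never from a script. Its argument "commands" is a list of rows, each a list of 5 numbers: the finger opening in cm, from 0 to 8.54, then the shift along the world's x, y, z in cm, then the turn about the world's z in degrees. A call has exactly 5 rows; each row shifts and turns the pose as measured when the row begins; what a row does not reach is not made up. A row lasts 1/10 s, in which the tool goes at most 50 mm and 8.59 degrees, less where a joint would pass 70% of its speed; a pose out of reach is approached as far as the arm can. A call with a gripper value outside its range is refused whole. The fingers move at their own pace and stop on an object; "newtons" is the grip in N (left out, the last holds). Time passes only in rows, so rows that do not move let the fingers close, or fill a call up. It gives the time, the measured TCP pose, the force and the opening at its end, in the units of the state.
- status.get_obs(): the state, without advancing time (a new reading comes with each control period).
- viewer.get_image(name): name is "scene" or "side" or "wrist"; returns a dict with "img" (480x640x3 uint8, blue, green, red), "fx", "fy", "cx", "cy" (pixels), "eye" and "rotation" of the camera in the world. Camera axes: x right, y down, z forward; pixel columns grow to the right and rows downward; lengths in m; the calibration is good to about 2 mm. The wrist camera is an equidistant fisheye: a pixel r from the principal point sees the ray r / f radians off the axis. A picture is of the moment at which its call begins. There is no depth.
- bot.sign_off(): hands the job in, once; it reports no verdict.
The state is a dict: "t": time; "joint_positions": joint angles; "qvel": joint speeds; "effort": joint torques, N m; "tcp_pos": TCP position; "eef_rot": TCP orientation; "ft_force": force on the tool from outside, world axes, zero at the start; "ft_torque": the same for the moment, N m; "finger_gap": finger opening in m.
Only numpy, scipy, OpenCV 4.12 (cv2) and the standard library are available. Lean on these libraries where they do the work, as an engineer would, in place of code of your own. Each camera call takes 0.05 s, during which the arm holds its last target. There are 200 camera calls.

### The job

First push the receiving tray fully home under the vial dispenser, then press down the lever pad of the lane that holds the long vial and keep it down until that vial has rolled out into the tray. Then let the lever come back up so that its gate is shut, with the short vial still behind its own gate and the tray still home. Do not touch the vials, pick nothing up, and leave the other things on the bench standing where they are.

Things in the scene. Friction and masses are not known exactly. Their poses are not given: they have to be found in the camera images.
- dispenser: Fixed two-lane vial dispenser, all sizes in mm. Origin on the bench under its middle; x points downhill along the lanes to the tray, z up. Lanes a (y = +48) and b (y = -48), each 70 wide, fall 12 degrees and end at x = 78, 42 above the bench. Over each a rocking lever: pivot x = -50, height 118; press pad uphill at x = -157; hanging gate frame downhill at x = 37. Tallest part 128.
- lever_a (a joint): Lever of lane a, rad: 0 = gate shut (rest), grows as the pad is pressed down, stop at 0.36 (pad 37 mm lower, gate raised about 35 mm). A vial passes from about 0.25 up; keep it pressed about 1 s while the vial rolls out. A spring shuts the gate when let go; about 2 N at the pad start it, about 5 N hold it fully down.
- lever_b (a joint): Lever of lane b; otherwise as lever_a.
- lever_a_pad (a point): Centre of the top face of lever_a's press pad, a flat plate 46 mm (along dispenser x) by 44 mm (y); 123 mm above the bench at rest, free space below; moves with the lever.
- lever_b_pad (a point): The same on lever_b.
- tray (a joint): Steel receiving tray on runners at the lower end of the lanes, m: 0 = fully home (near wall under the lane mouths, against a stop), grows as it stands out along dispenser +x, up to 0.09. Stays where left; 2 to 3 N push it. If it stands out, a released vial falls on the bench.
- tray_centre (a point): Centre of the tray's floor, 7 mm above the bench, axes as the dispenser's; moves with the tray. Tray 114 mm (x) by 184 mm (y), walls 3 mm thick, their tops 28 mm above the bench but 46 mm at the outer (+x) end.
- tray_end (a point): Point on the outer (+x) face of the tray's tall outer end wall, mid width, 34 mm above the bench (wall from 2 to 46 mm): push here towards dispenser -x. Moves with the tray; the bench is free for 50 mm beyond it.
- long_vial: The long white vial with narrower aluminium cap: 24 mm diameter, 62 mm long, lying across one of the two lanes (either one) against its gate. Origin at its middle, y along its length.
- short_vial: The short vial, same make: 24 mm diameter, 38 mm long, lying likewise in the other lane. Origin at its middle, y along its length.
- vial_behind: Bystander: a capped white vial standing behind the lever pads, diameter 24, height 62 (mm); origin at the centre of its underside.
- vial_left: Bystander: a capped white vial standing beyond the tray, diameter 24, height 50 (mm); origin at the centre of its underside.
- bottle_a: Bystander: a clear plastic bottle with a white cap, diameter 60, height 135 (mm); origin at the centre of its underside.
- bottle_b: Bystander: a second such bottle, diameter 60, height 135 (mm); origin at the centre of its underside.
- carton: Bystander: a small cardboard carton 55 x 70 x 60 (mm); origin at the centre of its underside.
- syringe: Bystander: a capped plastic syringe lying flat, about 155 long, 34 over its flange, 18 high (mm); origin at the centre of its underside.
- dish: Bystander: a round steel dish, diameter 100, height 35 (mm); origin at the centre of its underside.

How it is judged:
By the outcome, as a careful person would: the job done as asked, in the order asked, and still so for the second after the job is handed in, with the robot touching nothing.
It also fails if it takes over 48 s, if anything falls off the work surface, if the arm or the gripper's body presses on something with over 40 N, if the wrist force passes 120 N, or if a joint passes its speed limit or range.

## Working session

There is one attempt and no reset: what is moved stays moved. The work goes in short steps, Python scripts to look and compute and a tool call to move; the robot and the scene stay as the last step left them, time stands still between calls to the robot, and variables do not carry over. Pictures are saved under pics/ and viewed, about 8 in all and at most 12, crops included, and the job is handed in when it is done.

Besides the shell and the picture viewer there is one more tool, called after ">>>" as name(argument=value, ...), one argument or row to a line, values as JSON. play_rows: Moves the arm, as the interface text tells. Its arguments: {"type":"object","properties":{"commands":{"type":"array","items":{"type":"array","items":{"type":"number"}}},"newtons":{"type":"number"}},"required":["commands"]}

```bash
mkdir -p pics; ls
cat > h.py <<'E'
import numpy as np, cv2
from bench import status, viewer, bot
def grab(name,fn):
    d=viewer.get_image(name); cv2.imwrite('pics/'+fn+'.png',d['img'])
    np.savez('pics/'+fn+'.npz',**{k:np.array(v) for k,v in d.items()}); return d
def ray(d,u,v):
    c=np.array([(u-d['cx'])/d['fx'],(v-d['cy'])/d['fy'],1.]); return np.array(d['rotation']).reshape(3,3)@c
def onz(d,u,v,z):
    e=np.array(d['eye']); r=ray(d,u,v); return e+r*(z-e[2])/r[2]
def proj(d,p):
    c=np.array(d['rotation']).reshape(3,3).T@(np.array(p)-d['eye']); return d['cx']+d['fx']*c[0]/c[2], d['cy']+d['fy']*c[1]/c[2]
E
python3 - <<'E'
from h import *
for n in('scene','side'):
    d=grab(n,n+'0'); print(n,d['eye'],np.array(d['rotation']).round(3).tolist(),d['fx'],d['cx'],d['cy'])
print(status.get_obs())
E
```

```text
pics
scene [ 1.10647256 -0.28422654  0.84116395] [-2.446, -0.017, 1.047] 450.89465569672296 322.3441361583799 231.67454483385887
side [ 0.2848462  -0.62133562  0.62621035] [-2.203, -0.019, -0.355] 457.0457772582243 317.1711940551055 244.2359828392672
{'t': 0.1, 'joint_positions': array([-1.26100573e+00,  1.26330232e-01, -4.05523964e-02,  1.40540055e+00,
        6.30980405e-07,  1.57080741e+00]), 'qvel': array([-0.00090208, -0.00131777,  0.00300958,  0.00194535,  0.00013862,
        0.00100623]), 'effort': array([ 1.29991517e-04, -4.36902916e+01,  3.53605843e+01,  1.36152265e-02,
       -6.80586118e-05, -5.63378464e-06]), 'tcp_pos': array([ 0.15993289, -0.49963879,  0.23058003]), 'eef_rot': array([-3.14010580e+00, -6.14505819e-07,  3.09779515e-01]), 'ft_force': array([-0.29803687, -0.30949731, -0.5997603 ]), 'ft_torque': array([-0.05606183, -0.01179523, -0.03572357]), 'finger_gap': 0.08534995945083339}
```

View pics/scene0.png

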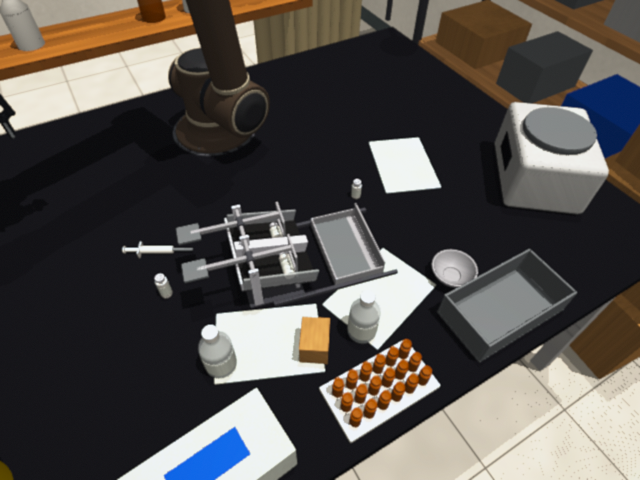

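View pics/side0.png

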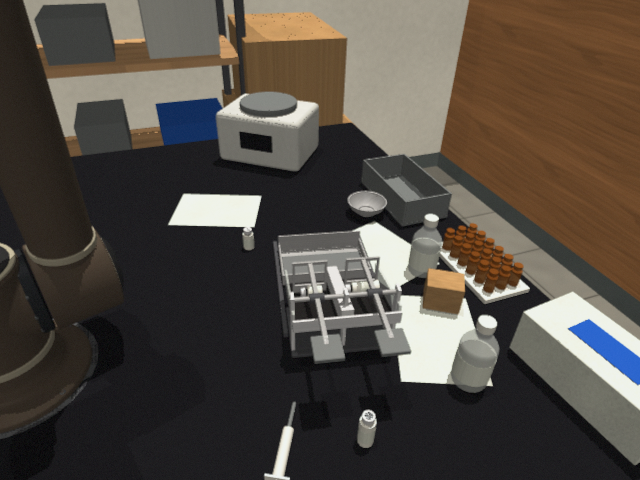

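The scene view shows the dispenser at about (265,250), its pads at (189,233) and (194,270), and the tray at (346,245). In the side view the pads are at (327,347) and (393,342). I'll enlarge both views to get exact pixels.

Run:
```python
s=open('h.py').read()
s=s.replace("def ray(","from scipy.spatial.transform import Rotation\ndef RM(d): return Rotation.from_euler('xyz',np.array(d['rotation']).ravel()).as_matrix()\ndef ray(").replace("np.array(d['rotation']).reshape(3,3)","RM(d)")
s+='''
def load(fn):
    z=np.load('pics/'+fn+'.npz'); return {k:z[k] for k in z.files}
def tri(a,ua,b,ub):
    A=[];B=[]
    M=np.zeros((3,3));v=np.zeros(3);rs=[]
    for d,u in((a,ua),(b,ub)):
        r=ray(d,*u);r/=np.linalg.norm(r);P=np.eye(3)-np.outer(r,r);M+=P;v+=P@d['eye'];rs.append(P)
    x=np.linalg.solve(M,v);return x.round(4),max(np.linalg.norm(P@(x-d['eye'])) for P,d in zip(rs,(a,b))).round(4)
def crop(fn,x0,y0,w,h,k):
    i=cv2.imread('pics/'+fn+'.png')[y0:y0+h,x0:x0+w];i=cv2.resize(i,None,fx=k,fy=k,interpolation=cv2.INTER_CUBIC)
    return np.clip(i*1.3,0,255).astype('uint8')
'''
open('h.py','w').write(s)
from h import *
cv2.imwrite('pics/c1.png',crop('scene0',165,195,240,120,3.3))
cv2.imwrite('pics/c2.png',crop('side0',265,220,160,150,4))
S=load('scene0');D=load('side0')
for n,a,b in(('padA',(189,233),(327,347)),('padB',(194,270),(393,342))): print(n,tri(S,a,D,b))
```

```text
padA (array([ 0.4606, -0.2149,  0.1201]), np.float64(0.0002))
padB (array([ 0.5547, -0.238 ,  0.1204]), np.float64(0.0004))
```

View pics/c1.png

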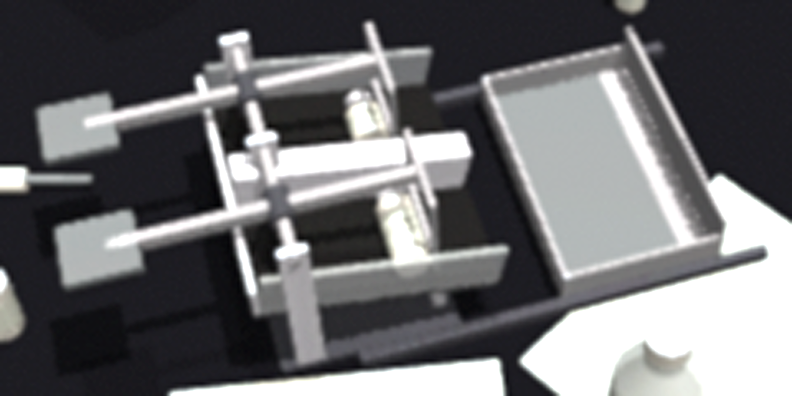

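View pics/c2.png

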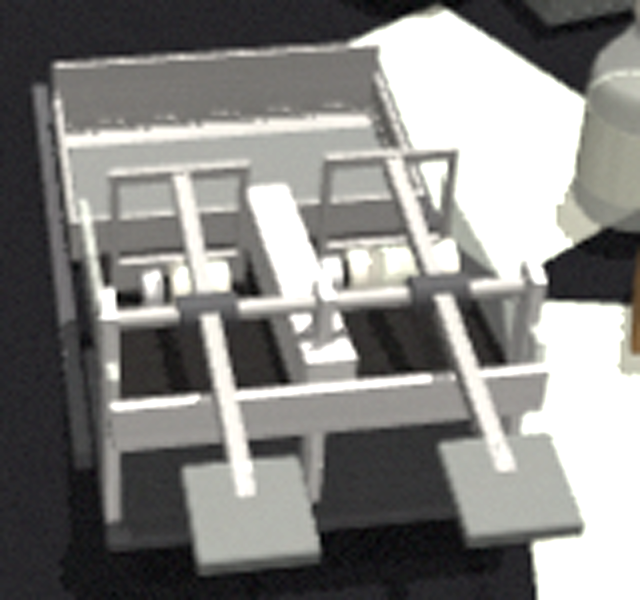

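Run:
```python
from h import *
S=load('scene0');D=load('side0')
f=lambda p:(165+p[0]/3.3,195+p[1]/3.3)
g=lambda p:(265+p[0]/4,220+p[1]/4)
T=lambda n,a,b:(print(n,*tri(S,f(a),D,g(b))),tri(S,f(a),D,g(b))[0])[1]
A=T('padA',(79,126),(251,511));B=T('padB',(99,246),(511,487))
e1=T('end a',(630,30),(55,65));e2=T('end b',(720,222),(377,48))
yd=(A-B)[:2];print('sep',np.linalg.norm(yd));yd2=(e1-e2)[:2];print('trayw',np.linalg.norm(yd2))
print('ang',np.degrees(np.arctan2(yd[1],yd[0])),np.degrees(np.arctan2(yd2[1],yd2[0])))
u=yd/np.linalg.norm(yd)+yd2/np.linalg.norm(yd2);u/=np.linalg.norm(u);x=np.array([u[1],-u[0]])
o=(A+B)[:2]/2+.157*x;m=(e1+e2)[:2]/2
print('x',x,'y',u,'o',o,'end',m,'end in disp',(m-o)@x,(m-o)@u)
d=lambda p:[((p[:2]-o)@x).round(3),((p[:2]-o)@u).round(3)]
for n,p,z in(('vial_left',(357,198),0),('bottle cap',(367,296),.135),('dish',(454,285),0),('bottle2cap',(210,331),.135),('vbehind',(166,297),0),('nearwall a',f((487,80)),.028),('nearwall b',f((562,275)),.028),('long v end1',f((388,196)),.06),('long end2',f((408,268)),.06),('short1',f((358,93)),.06),('short2',f((373,135)),.06)):
    q=onz(S,*p,z);print(n,q.round(3),d(q))
```

```text
padA [ 0.4611 -0.2156  0.1197] 0.0008
padB [ 0.5547 -0.2364  0.1199] 0.001
end a [0.5017 0.1752 0.0441] 0.0002
end b [0.6773 0.1332 0.0437] 0.0004
sep 0.09588326235584599
trayw 0.1805529285278973
ang 167.47119229084848 166.54870117954349
x [0.2247819 0.9744091] y [-0.9744091  0.2247819] o [ 0.54319076 -0.07301777] end [0.5895 0.1542] end in disp 0.2318125435154778 0.005950294532598345
vial_left [0.452 0.215 0.   ] [np.float64(0.26), np.float64(0.154)]
bottle cap [0.775 0.015 0.135] [np.float64(0.138), np.float64(-0.206)]
dish [0.783 0.257 0.   ] [np.float64(0.376), np.float64(-0.159)]
bottle2cap [ 0.7   -0.258  0.135] [np.float64(-0.145), np.float64(-0.195)]
vbehind [ 0.5   -0.306  0.   ] [np.float64(-0.237), np.float64(-0.011)]
nearwall a [0.481 0.066 0.028] [np.float64(0.122), np.float64(0.092)]
nearwall b [0.654 0.026 0.028] [np.float64(0.121), np.float64(-0.085)]
long v end1 [ 0.562 -0.054  0.06 ] [np.float64(0.023), np.float64(-0.014)]
long end2 [ 0.619 -0.068  0.06 ] [np.float64(0.022), np.float64(-0.073)]
short1 [ 0.472 -0.032  0.06 ] [np.float64(0.024), np.float64(0.078)]
short2 [ 0.511 -0.039  0.06 ] [np.float64(0.026), np.float64(0.039)]
```

>>> play_rows(
  commands=[
    [0,2,3,1.5,-6.5],
    [0,2.6,4,0,-6.5],
    [0,2.6,4,0,-6.5],
    [0,2.6,4,0,-6.5],
    [0,2.6,4,0,-6],
  ],
  newtons=40,
)

```text
t: 0.6
tcp_pos: [0.2839, -0.3069, 0.2423]
eef_rot: [-3.136, 0.002, -0.281]
ft_force: [1.0, -1.1, -0.3]
finger_gap: 0.0123
```

>>> play_rows(
  commands=[
    [0,2.6,4,0,0],
    [0,2.6,4,0,0],
    [0,2.6,4,0,0],
    [0,2.6,4,0,0],
    [0,2.6,4,0,0],
  ],
)

```text
t: 1.1
tcp_pos: [0.4129, -0.108, 0.2416]
eef_rot: [-3.126, 0.002, -0.267]
ft_force: [-0.1, -0.3, -0.3]
finger_gap: 0.0001
```

>>> play_rows(
  commands=[
    [0,2.6,4,0,0],
    [0,2.6,4,0,0],
    [0,2.6,4,0,0],
    [0,2.6,4,0,0],
    [0,2.6,4,0,0],
  ],
)

```text
t: 1.6
tcp_pos: [0.5258, -0.0163, 0.2404]
eef_rot: [-3.031, 0.006, -0.092]
ft_force: [-0.2, -1.0, 0.3]
finger_gap: -0.0
```

>>> play_rows(
  commands=[
    [0,0,0,0,0],
    [0,1.5,3,0,0],
    [0,1.5,3,0,0],
    [0,1.5,3,0,0],
    [0,0,0,0,0],
  ],
)

```text
t: 2.1
tcp_pos: [0.5697, 0.0316, 0.2373]
eef_rot: [-2.996, 0.012, -0.019]
ft_force: [-0.2, -0.3, 0.4]
finger_gap: -0.0002
```

Run:
```python
from h import *
o=status.get_obs()
for k in('t','joint_positions','tcp_pos','eef_rot','qvel'):print(k,o[k].round(3) if k!='t' else o[k])
```

```text
t 2.1
joint_positions [-0.02   0.221  0.081  1.443  0.146  3.141]
tcp_pos [0.57  0.032 0.237]
eef_rot [-2.996  0.012 -0.019]
qvel [-0.02  -0.025 -0.028  0.02  -0.023  0.001]
```

>>> play_rows(
  commands=[
    [0,0.4,1.7,0,8],
    [0,0.4,1.7,0,8],
    [0,0.4,1.7,0,8],
    [0,0.4,1.7,0,8],
    [0,0.4,1.7,0,8],
  ],
)

```text
t: 2.6
tcp_pos: [0.5856, 0.1127, 0.2375]
eef_rot: [-2.998, 0.017, 0.696]
ft_force: [0.2, -0.5, 1.1]
finger_gap: 0.0001
```

>>> play_rows(
  commands=[
    [0,0.4,1.7,0,8],
    [0,0.4,1.7,0,8],
    [0,0.4,1.7,0,8],
    [0,0.4,1.7,0,8],
    [0,0.4,1.7,0,8],
  ],
)

```text
t: 3.1
tcp_pos: [0.603, 0.1949, 0.2378]
eef_rot: [-2.997, 0.023, 1.418]
ft_force: [-0.0, -0.6, -0.0]
finger_gap: -0.0002
```

>>> play_rows(
  commands=[
    [0,0,0,-4,-4],
    [0,0,0,-4.5,0],
    [0,0,0,-4.5,0],
    [0,0,0,-4.5,0],
    [0,0,0,-3,0],
  ],
)

```text
t: 3.6
tcp_pos: [0.6029, 0.1936, 0.0328]
eef_rot: [-3.007, 0.02, 1.348]
ft_force: [-0.8, 0.3, -0.3]
finger_gap: -0.0002
```

Run:
```python
from h import *
o=status.get_obs();print(o['tcp_pos'],o['eef_rot'],o['ft_force'])
grab('side','s1');grab('scene','s2')
a=crop('side0',0,0,1,1,1)
cv2.imwrite('pics/c3.png',np.hstack([crop('s1',230,150,190,200,2.1),crop('s2',270,130,190,200,2.1)]))
```

```text
[0.60289507 0.19363201 0.03281983] [-3.00738958  0.02034133  1.34782199] [-0.76033534  0.3119913  -0.28413156]
```

View pics/c3.png

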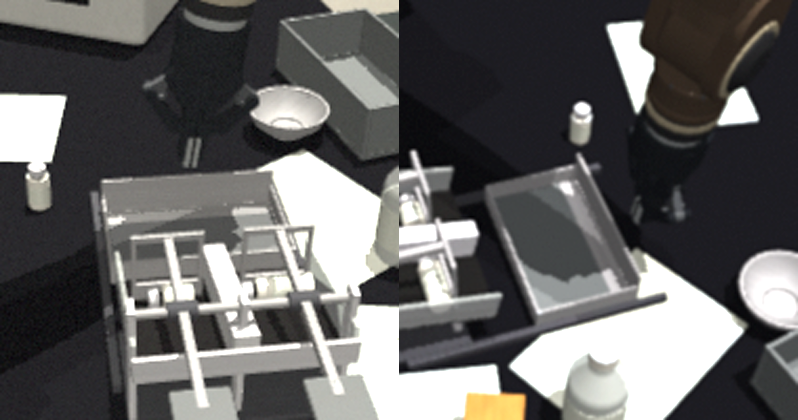

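The fingertips stand just beyond the tray's end wall, about mid width, and clear of the bystanders. Now I'll push.

>>> play_rows(
  commands=[
    [0,-0.2,-1,-0.4,0],
    [0,-0.2,-1,0,0],
    [0,-0.1,-0.5,0,0],
    [0,-0.1,-0.5,0,0],
    [0,-0.1,-0.5,0,0],
  ],
)

```text
t: 4.2
tcp_pos: [0.5965, 0.1554, 0.0346]
eef_rot: [-3.01, 0.018, 1.346]
ft_force: [-0.1, 1.4, -1.1]
finger_gap: -0.0001
```

>>> play_rows(
  commands=[
    [0,-0.1,-0.5,0,0],
    [0,-0.1,-0.5,0,0],
    [0,-0.1,-0.5,0,0],
    [0,-0.1,-0.5,0,0],
    [0,-0.1,-0.5,0,0],
  ],
)

```text
t: 4.7
tcp_pos: [0.5917, 0.1292, 0.036]
eef_rot: [-3.011, 0.015, 1.347]
ft_force: [-0.2, 3.7, 0.1]
finger_gap: -0.0003
```

>>> play_rows(
  commands=[
    [0,-0.1,-0.5,0,0],
    [0,-0.1,-0.5,0,0],
    [0,-0.1,-0.5,0,0],
    [0,-0.1,-0.4,0,0],
    [0,-0.1,-0.4,0,0],
  ],
)

```text
t: 5.2
tcp_pos: [0.5884, 0.1137, 0.0363]
eef_rot: [-3.01, -0.007, 1.349]
ft_force: [3.0, 18.3, -6.6]
finger_gap: 0.0002
```

>>> play_rows(
  commands=[
    [0,0,-0.4,0,0],
    [0,0,-0.4,0,0],
    [0,0,0,0,0],
    [0,0,0,0,0],
    [0,0,0,0,0],
  ],
)

```text
t: 5.7
tcp_pos: [0.5884, 0.1142, 0.0365]
eef_rot: [-3.006, -0.026, 1.353]
ft_force: [1.0, 3.8, -0.1]
finger_gap: -0.0003
```

>>> play_rows(
  commands=[
    [0,0.2,0.9,0,0],
    [0,0.4,1.8,0,0],
    [0,0.4,1.8,0,0],
    [0,0,0,4,0],
    [0,0,0,4.5,0],
  ],
)

```text
t: 6.2
tcp_pos: [0.596, 0.1623, 0.1165]
eef_rot: [-2.996, -0.018, 1.352]
ft_force: [0.4, -0.0, -0.6]
finger_gap: 0.0001
```

>>> play_rows(
  commands=[
    [0,0,0,4.5,0],
    [0,0,0,4.5,0],
    [0,0,0,2,0],
    [0,0,0,0,0],
    [0,0,0,0,0],
  ],
)

```text
t: 6.7
tcp_pos: [0.598, 0.1701, 0.236]
eef_rot: [-3.005, -0.021, 1.358]
ft_force: [-0.2, -0.9, -0.7]
finger_gap: -0.0001
```

Run:
```python
from h import *
o=status.get_obs();print(o['tcp_pos'],o['eef_rot'],o['ft_force'],o['joint_positions'].round(2))
grab('side','s3');grab('scene','s4')
cv2.imwrite('pics/c4.png',np.hstack([crop('s3',250,200,190,190,2.1),crop('s4',210,170,190,190,2.1)]))
```

```text
[0.59803432 0.1701292  0.23600763] [-3.00530531 -0.02129425  1.35831166] [-0.16909254 -0.86096565 -0.6948081 ] [0.24 0.42 0.35 1.61 0.08 2.02]
```

View pics/c4.png

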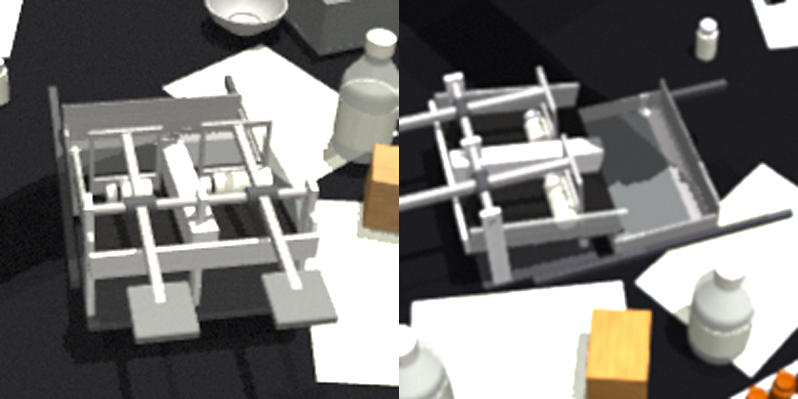

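The tray's near wall is now under the lane mouths. Pushing further produced no motion, at 18 N against about 3 N while sliding. Both vials are in place, the long one in lane b on the right of the side view. Next is pad b.

>>> play_rows(
  commands=[
    [0,-0.4,-4,0,0],
    [0,-0.4,-4,0,0],
    [0,-0.4,-4,0,0],
    [0,-0.4,-4,0,0],
    [0,-0.4,-4,0,0],
  ],
)

```text
t: 7.3
tcp_pos: [0.5733, -0.0306, 0.2235]
eef_rot: [-2.988, -0.017, 1.368]
ft_force: [1.3, 0.1, 0.1]
finger_gap: 0.0002
```

>>> play_rows(
  commands=[
    [0,-0.4,-4,0,0],
    [0,-0.4,-4,0,0],
    [0,-0.4,-4,0,0],
    [0,-0.4,-4,0,0],
    [0,0,0,0,0],
  ],
)

```text
t: 7.8
tcp_pos: [0.5513, -0.2001, 0.2126]
eef_rot: [-2.971, -0.016, 1.362]
ft_force: [0.3, 0.3, -0.4]
finger_gap: -0.0003
```

>>> play_rows(
  commands=[
    [0,0.2,-2,0,0],
    [0,0.2,-1.8,0,0],
    [0,0,0,-3,0],
    [0,0,0,-3,0],
    [0,0,0,-1,0],
  ],
)

```text
t: 8.3
tcp_pos: [0.5542, -0.2397, 0.1353]
eef_rot: [-2.964, -0.018, 1.359]
ft_force: [-0.7, -0.0, -0.0]
finger_gap: -0.0
```

Run:
```python
from h import *
o=status.get_obs();print(o['tcp_pos'],o['eef_rot'],o['ft_force'])
grab('side','s5');grab('scene','s6')
cv2.imwrite('pics/c5.png',np.hstack([crop('s5',290,240,190,190,2.1),crop('s6',150,170,190,190,2.1)]))
```

```text
[ 0.55423164 -0.23967478  0.13531558] [-2.96401435 -0.01830673  1.35940398] [-0.66891697 -0.04846186 -0.01133771]
```

View pics/c5.png

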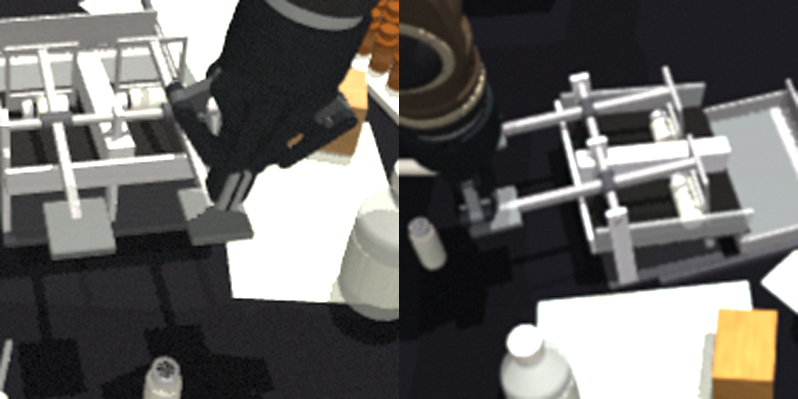

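The fingertips are centred over pad b with nothing in contact. Next I'll press.

>>> play_rows(
  commands=[
    [0,0,0.1,-1,0],
    [0,0,0.1,-1,0],
    [0,0,0.1,-1,0],
    [0,0,0.1,-1,0],
    [0,0,0.1,-0.7,0],
  ],
)

```text
t: 8.9
tcp_pos: [0.5567, -0.2344, 0.0921]
eef_rot: [-2.972, -0.016, 1.361]
ft_force: [-0.5, 2.1, 4.7]
finger_gap: 0.0002
```

>>> play_rows(
  commands=[
    [0,0,0,-0.4,0],
    [0,0,0,-0.3,0],
    [0,0,0,-0.1,0],
    [0,0,0,-0.1,0],
    [0,0,0,-0.1,0],
  ],
)

```text
t: 9.4
tcp_pos: [0.5571, -0.2337, 0.0873]
eef_rot: [-2.977, -0.016, 1.362]
ft_force: [-2.3, 0.6, 7.3]
finger_gap: -0.0002
```

>>> play_rows(
  commands=[
    [0,0,0,-0.1,0],
    [0,0,0,-0.1,0],
    [0,0,0,-0.1,0],
    [0,0,0,-0.1,0],
    [0,0,0,-0.1,0],
  ],
)

```text
t: 9.9
tcp_pos: [0.5571, -0.2336, 0.0872]
eef_rot: [-2.981, -0.015, 1.363]
ft_force: [-2.1, 1.1, 7.9]
finger_gap: -0.0002
```

>>> play_rows(
  commands=[
    [0,0,0,-0.1,0],
    [0,0,0,-0.1,0],
    [0,0,0,-0.1,0],
    [0,0,0,-0.1,0],
    [0,0,0,-0.1,0],
  ],
)

```text
t: 10.4
tcp_pos: [0.5571, -0.2336, 0.0872]
eef_rot: [-2.986, -0.014, 1.363]
ft_force: [-2.8, 1.3, 9.2]
finger_gap: -0.0002
```

Run:
```python
from h import *
o=status.get_obs();print(o['tcp_pos'],o['eef_rot'],o['ft_force'])
grab('side','s7');grab('scene','s8')
cv2.imwrite('pics/c6.png',np.hstack([crop('s7',250,200,190,190,2.1),crop('s8',210,170,190,190,2.1)]))
```

```text
[ 0.55713879 -0.23358838  0.08715301] [-2.98559866 -0.01436139  1.36325178] [-2.8124944   1.34651683  9.20920053]
```

View pics/c6.png

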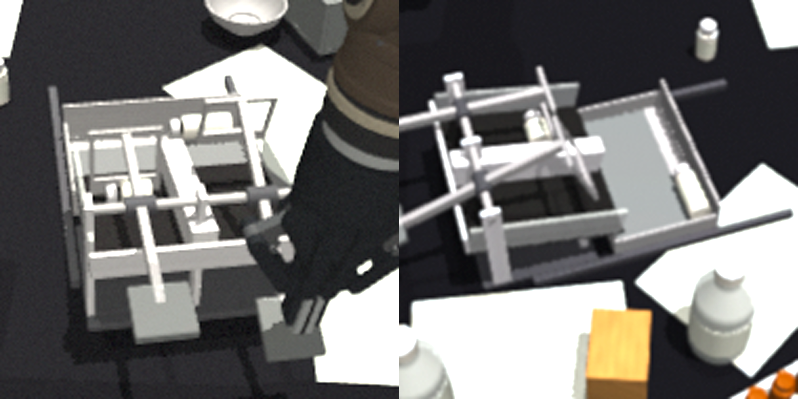

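The long vial lies in the tray at about (690,190), gate b is raised, and the short vial is still behind its gate. I'll release slowly and retreat.

>>> play_rows(
  commands=[
    [0,0,0,0.7,0],
    [0,0,0,1,0],
    [0,0,0,1,0],
    [0,0,0,1,0],
    [0,0,0,1,0],
  ],
)

```text
t: 11.0
tcp_pos: [0.5569, -0.2346, 0.1368]
eef_rot: [-2.985, -0.013, 1.363]
ft_force: [0.5, -0.3, -0.7]
finger_gap: 0.0003
```

>>> play_rows(
  commands=[
    [0,0,0,2,0],
    [0,0,0,3,0],
    [0,0,0,4,0],
    [0,0,0,3,0],
    [0,0,0,0,0],
  ],
)

```text
t: 11.5
tcp_pos: [0.5562, -0.2319, 0.2632]
eef_rot: [-2.984, -0.017, 1.364]
ft_force: [0.8, 0.4, 0.1]
finger_gap: -0.0003
```

>>> play_rows(
  commands=[
    [0,-3,-1,1,0],
    [0,-4,-2,0,0],
    [0,-4,-2,0,0],
    [0,-3,0,0,0],
    [0,0,0,0,0],
  ],
)

```text
t: 12.0
tcp_pos: [0.4136, -0.2807, 0.271]
eef_rot: [-2.983, -0.021, 1.368]
ft_force: [0.0, -0.4, -0.7]
finger_gap: 0.0003
```

Run:
```python
from h import *
o=status.get_obs();print(o['tcp_pos'],o['ft_force'],o['t'])
grab('side','s9');grab('scene','s10')
cv2.imwrite('pics/c7.png',np.hstack([crop('s9',250,200,190,190,2.1),crop('s10',150,170,250,190,1.6 if 0 else 2.1)]))
```

```text
[ 0.4136094  -0.28071353  0.27103381] [ 0.03082902 -0.36253103 -0.72299563] 12.0
```

View pics/c7.png

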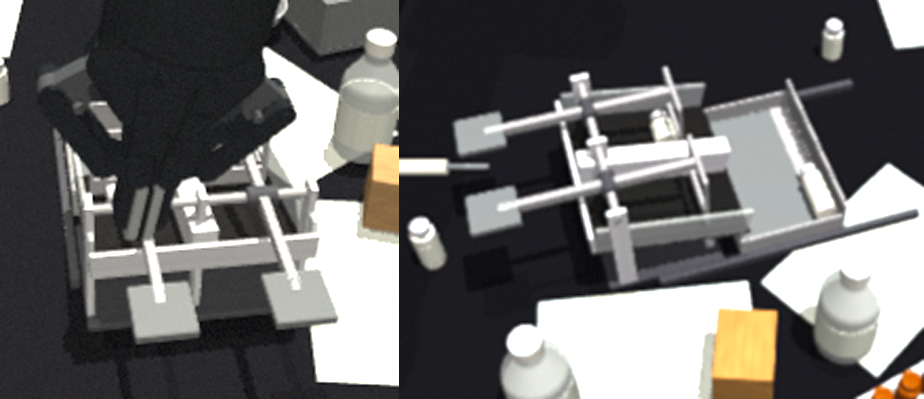

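```bash
python3 -c "
from bench import bot; print(bot.sign_off())"
```

```text
the job is handed in; nothing more can be done
None
```

I pushed the tray home, pressed lever b until the long vial rolled into the tray, let the gate shut, and handed the job in at about 12 s of the 48 s allowed.

- **Tray:** it moved about 50 mm and then stopped. The force rose from about 3 N to 18 N, and further push rows moved it no more. The scene view shows its end wall in the same place after the release as before.
- **Long vial:** it was in lane b. I held the pad down for about 1.5 s, at 7 to 9 N on the wrist. The pictures show the vial lying in the tray.
- **Lever and short vial:** the last scene picture shows both pads up, gate b shut and the short vial still behind gate a. In the last side picture the arm hides part of the lanes. The bystanders in view look unmoved, and the dish is hidden or out of frame there.
- **What went wrong:** the last joint reached the end of its range on the approach. That left the tool tilted about 8 to 10° for the rest of the job. I turned the tool the other way and carried on; the pushing and pressing were not affected.

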